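Close the pipe jig: cam to its low point, then slide forward

ROBOT

A 6-joint arm with a two-finger parallel gripper is mounted at the origin on the work surface. World frame = base frame: x ahead of the robot, y to its left, z up, the work surface at z = 0. Lengths are in m, angles in rad, forces in N, time in s.
With the tool pointing down it reaches from about 0.375 to 0.9 m from the base axis. Payload 3.1 kg.
Tool frame: the origin (TCP) lies at the very end of the fingers, on their centre line; the grasp point (between the pads) lies 19 mm behind it; y points along the fingers, x is the direction in which the jaws open and shut, and the axes are right-handed (so a half turn about y gives the same grasp; the last joint's range is limited). The gripper opens to 87 mm and grips with 3 to 60 N. Pads are 19 mm wide; open, the fingers measure 117 mm over their backs; the gripper's body (75 mm by 190 mm) begins 51 mm behind the grasp point.
Start: joints at [-1.304, 0.527, 1.433, -0, 1.181, -0.178], TCP at [0.269, -0.564, 0.223] pointing down, gripper open.
Joint ranges: [-3.08, 3.08], [-0.75, 2.2], [0.22, 2.44], [-1.43, 4.57], [0, 2.65], [-2.85, 2.85]. Speed limits (rad/s): [2.79, 2.79, 3.14, 3.14, 3.14, 3.14].

INTERFACE

Orientations are given as a rotation vector (axis times angle).
In Python, from bench import telemetry, optics, manip gives the robot as it stands.
- The arm moves only by the shell command python3 -m jog 'ROWS' [FORCE]. ROWS is JSON, a list of rows, each a list of 3 entries, a list of its own where there are three numbers: the shift along the tool's x, y, z in mm, then the turn, a rotation vector about the tool's x, y, z in rad, then the closure in counts, from 0 (fully open) to 255 (shut). In form: [[[x, y, z], [wx, wy, wz], gripper], ...]. A call has 1 to 12 rows; each row is the pose to reach, as a shift and turn from the pose measured when the call began, along the tool's axes at that moment; what a row does not reach only later rows make up. A row lasts 1/10 s, in which the tool goes at most 50 mm and 8.59 degrees, less where a joint would pass 70% of its speed; a pose out of reach is approached as far as the arm can. A call with a gripper value outside its range is refused whole. The fingers move at their own pace and stop on an object; FORCE is the grip in N (left out, the last holds). Time passes only in rows, so rows that repeat a pose let the fingers close. It gives the time, the measured TCP pose, the force and the opening at its end, in the units of the state.
- telemetry.state(): the state, without advancing time (a new reading comes with each control period).
- optics.read_camera(name): name is "scene" or "top" or "wrist"; returns (picture, depth): 420x560x3 uint8, red, green, blue; 420x560 float32, m along the optical axis (not along the pixel's ray), 0 where there is no reading.
- optics.get_calibration(name): a dict with "camera_matrix" (3x3 intrinsics, pixels), "xyz" and "orientation" of the camera in the world; the wrist camera has in their place "hand_eye" (4x4, takes a point from camera to tool coordinates, whose origin is the TCP and whose axes are the tool frame's). Camera axes: x right, y up, looking along -z (the intrinsics and any distortion apply to the point x, -y, -z); pixel columns grow to the right and rows downward; lengths in m; the calibration is good to about 2 mm. A picture is of the moment at which its call begins: read the wrist's pose just before it. get_calibration takes no time and is no camera call.
- manip.hand_in(): hands the job in, once; it reports no verdict.
The state is a dict: "t": time; "joint_pos": joint angles; "qd": joint speeds; "joint_efforts": joint torques, N m; "tcp_pos": TCP position; "ee_rot": TCP orientation; "ft_force": force on the tool from outside, world axes, zero at the start; "wrist_torque": the same for the moment, N m; "grip_width": finger opening in m.
Only numpy, scipy, OpenCV 4.12 (cv2) and the standard library are available. Lean on these libraries where they do the work, as an engineer would, in place of code of your own. Each camera call takes 0.05 s, during which the arm holds its last target. There are 200 camera calls.

TASK

In the pipe-cutting jig an eccentric cam stops the slide from closing. With closed fingertips, first push the cam's lever round until it points straight ahead at the fence, so that the cam's low point faces the slide, and only then push the plate at the slide's rear forward until the jaw has the pipe fully against the fence. Push only: do not touch or lift the pipe itself, leave the things lying around where they are, and finish clear of everything.

Things in the scene. Friction and masses are not known exactly. Their poses are not given: they have to be found in the camera images.
- jig: pipe-cutting jig fixed to the bench. Origin on the bench top, straight below the middle of the jig across its width; x = forward (the slide's closing direction, towards the fence), y = left, z = up. Plywood base plate from x = -125 to 175 mm, 220 mm wide (y +-110), top face at z = 18 mm. Fence: upright board across the front, 200 mm wide, its face towards the slide at x = 148 mm, top at z = 60 mm
- cam (a joint): angle of the cam about its vertical axis, rad, positive anticlockwise from above. 0 = high point at the slide's lug, the lever points straight back (jig -x); the lever points in jig direction angle pi + value. Low point at the lug, lever straight forward (jig +x): value +pi or -pi (either way round will do). Range -3.3 to 3.3; it starts between -1.1 and 1.1. It stays where it is left; about 0.15 N m turns it
- cam_axis (a point): point on the cam's turning axis, at jig (0, 30) mm and the lever's mid-height (z = 67 mm). The cam is an eccentric steel disc, radius 28 mm, its centre 14 mm off the axis in the direction of the lever, z = 24 to 44 mm, with a 24 mm hub that rises to z = 80 mm. This point's x axis points away from the lever (opposite to it)
- lever_knob (a point): point at the outer end of the cam lever, 65 mm from the cam's axis, at z = 67 mm. The lever is a bar 14 mm wide, from the hub out to the knob, z = 56 to 78 mm; on its end stands a black knob about 20 mm across, z = 56 to 105 mm
- slide (a joint): how far the slide is forward (jig +x), m. Starts at 0 to 0.0015; 0.028 = jaw, pipe and fence in firm contact (closed). About 3 N of friction; it stays where it is left. Unless the cam is within about 0.5 rad of its low point the cam disc blocks the slide before it is closed
- push_plate (a point): centre of the rear face of the upright aluminium push plate at the rear of the slide: push here towards jig +x. Plate 70 mm wide (jig y), 12 mm thick, z = 18.5 to 70.5 mm; this point is at z = 55 mm, at jig x = -112 mm + slide value, y = -40 mm
- pipe_center (a point): centre of the loose grey pipe that lies across the jig (along jig y) between jaw and fence, on the base plate: 40 mm diameter, 200 mm long, 0.15 kg. Against the fence its centre is at jig x = 128 mm
- end_cap: small grey pipe end cap standing on the jig's base plate beside the slide, 36 mm across, 24 mm high; bystander; origin under its centre
- offcut: short upright pipe offcut, 40 mm across, 70 mm high, left of the jig; bystander; origin under its centre
- tape: tape measure 65 x 35 x 62 mm standing left of the jig; bystander; origin under its centre
- driver: screwdriver lying left of the jig, about 200 mm long; bystander
- spanner: spanner lying right of the jig, about 180 mm long; bystander
- clamp: orange quick clamp lying right of the jig, about 160 x 120 x 22 mm; bystander; origin under its centre
- coupling: short grey pipe coupling standing at the jig's right rear corner, 48 mm across, 45 mm high; bystander; origin under its centre
- pipe: the same pipe; origin on its underside at mid-length at the start (it turns as the pipe rolls)
- jaw_face (a point): centre of the front face of the slide's jaw, at jig x = 80 mm + slide value, y = 0, z = 34 mm. Jaw 120 mm wide, 22 mm thick, top at z = 50 mm; a bar 30 mm wide (top at z = 36 mm) joins it to the push plate, and a lug (top at z = 45 mm) stands out to the left from the bar just behind the cam
Not all that is in view belongs to the job. What is meant by the pipe is not green or red, and is the larger of those in its own colour.

How it is judged:
On the way, in this order (a step that is already met when the one before it is completed fails the run):
1. the cam is turned to its low point (lever straight ahead, within 0.4 rad) while the slide is still back (x of lever_knob in the frame of jig above 0.0599 m and value of joint slide below 0.008 m), for 0.2 s.
2. the slide is pushed home and the jaw has the pipe against the fence (x of lever_knob in the frame of jig above 0.0599 m and value of joint slide above 0.025 m and x of pipe_center in the frame of jig between 0.125 and 0.131 m), for 0.2 s.
At the end, for the whole second after the job is handed in: cam lever straight ahead within 0.4 rad, slide within 3 mm of closed, pipe lying on the base plate against the fence (within 3 mm, square within 0.05 rad), all at rest (all of step 2 and angle between the y axis of pipe_center and the y axis of jig, either way round below 0.05 rad and height (world z) of pipe_center below 0.042 m and linear speed of pipe below 0.02 m/s and velocity of joint cam between -0.05 and 0.05 rad/s and velocity of joint slide between -0.01 and 0.01 m/s); the robot touches nothing.
It fails at once if the pipe is lifted off the base plate (height (world z) of pipe_center above 0.05 m).
It fails at once if the fingers or the arm push the pipe themselves (contact force between any of the fingers, the arm and pipe above 1.5 N).
It fails at once if a bystander is moved by more than 25 mm (distance of any of end_cap, offcut, tape, driver, spanner, clamp, coupling from where it was at the start of the episode above 0.025 m).
It fails at once if the slide is pushed forward before the cam is at its low point (value of joint slide above 0.008 m and not (x of lever_knob in the frame of jig above 0.058 m)).
It also fails if it takes over 48 s, if anything falls off the work surface, if the arm or the gripper's body presses on something with over 40 N, if the wrist force passes 120 N, or if a joint passes its speed limit or range.

## Working session

There is one attempt and no reset: what is moved stays moved. The work goes in short steps, Python scripts to look and compute and a shell command to move; the robot and the scene stay as the last step left them, time stands still between calls to the robot, and variables do not carry over. Pictures are saved under pics/ and viewed, about 8 in all and at most 12, crops included, and the job is handed in when it is done.

```bash
ls; mkdir -p pics
cat > h.py <<'E'
import numpy as np, cv2
from bench import telemetry, optics, manip
from scipy.spatial.transform import Rotation as R
def cam(name):
    c=optics.get_calibration(name); return c
def shot(name,fn):
    p,d=optics.read_camera(name); cv2.imwrite('pics/'+fn+'.png',p[:,:,::-1]); np.savez('pics/'+fn,p=p,d=d); return p,d
E
python3 - <<'E'
from h import *
for n in('scene','top','wrist'):print(n,cam(n))
a,_=shot('top','top0');b,_=shot('scene','sc0')
s=telemetry.state();print(s)
E
```

```text
pics
scene {'camera_matrix': array([[501.76760766,   0.        , 281.26449607],
       [  0.        , 501.76760766, 210.18533005],
       [  0.        ,   0.        ,   1.        ]]), 'xyz': array([1.20476925, 0.59158991, 0.62136057]), 'orientation': array([0.53446386, 1.11271375, 2.02918608])}
top {'camera_matrix': array([[518.42594495,   0.        , 280.67272198],
       [  0.        , 518.42594495, 211.19589636],
       [  0.        ,   0.        ,   1.        ]]), 'xyz': array([0.37235871, 0.01077994, 1.128792  ]), 'orientation': array([ 0.09922815, -0.09920672, -1.58712679])}
wrist {'camera_matrix': array([[352.88023581,   0.        , 275.99654569],
       [  0.        , 352.88023581, 206.97551856],
       [  0.        ,   0.        ,   1.        ]]), 'hand_eye': array([[ 9.99999770e-01,  1.21737301e-04, -6.67774627e-04,
         9.74598240e-05],
       [-6.74704778e-04,  2.85916339e-01, -9.58254346e-01,
        -1.62789010e-01],
       [ 7.42723788e-05,  9.58254576e-01,  2.85916356e-01,
         7.94658489e-02],
       [ 0.00000000e+00,  0.00000000e+00,  0.00000000e+00,
         1.00000000e+00]])}
{'t': 0.1, 'joint_pos': array([-1.30446591e+00,  5.28369989e-01,  1.43375835e+00, -4.82709480e-06,
        1.18138427e+00, -1.78503725e-01]), 'qd': array([-0.00020388, -0.00090968, -0.0023706 , -0.00020352,  0.00128851,
       -0.00024965]), 'joint_efforts': array([-2.04219955e-04, -4.40985024e+01, -1.77151430e+01,  6.35684305e-02,
        5.34025091e-02, -4.12647000e-05]), 'tcp_pos': array([ 0.26879306, -0.56353182,  0.22167649]), 'ee_rot': array([-1.38608486,  0.87660368, -0.87427624]), 'ft_force': array([-0.54726675, -0.19190271, -0.22500383]), 'wrist_torque': array([-0.01077818,  0.04132871,  0.00832445]), 'grip_width': 0.08697006906709391}
```

View pics/top0.png

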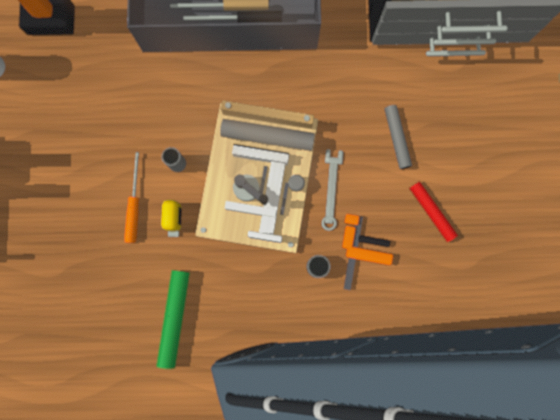

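View pics/sc0.png

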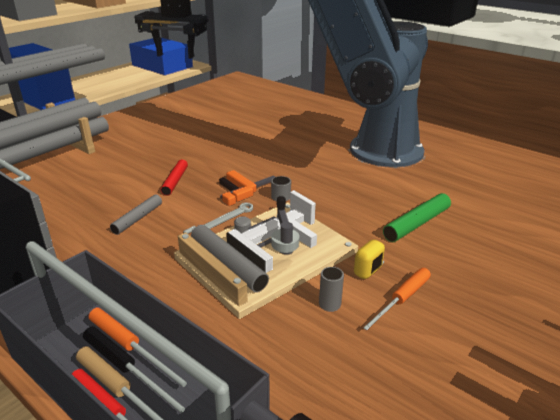

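Run:
```python
from h import *
a=cv2.imread('pics/top0.png')[95:255,190:340];b=cv2.imread('pics/sc0.png')[180:320,170:360]
a=cv2.resize(a,None,fx=2.6,fy=3.5,interpolation=3);a=cv2.resize(cv2.imread('pics/top0.png')[95:255,190:340],(525,560),interpolation=cv2.INTER_CUBIC)
cv2.imwrite('pics/c1.png',a)
```

```text
(no output)
```

View pics/c1.png

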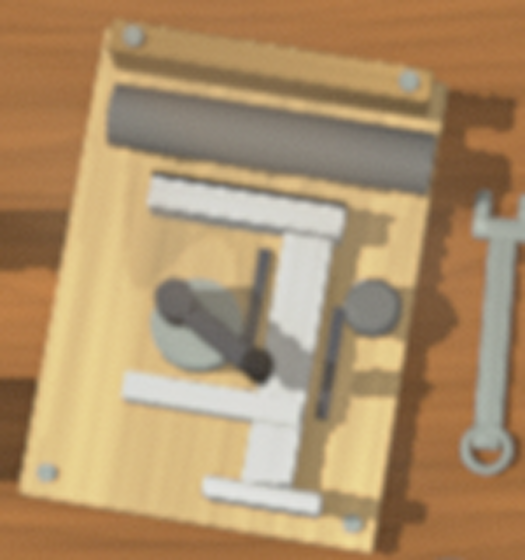

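```bash
cat >> h.py <<'E'
def world(name,d,T=None):
    c=cam(name);K=c['camera_matrix'];v,u=np.mgrid[:420,:560]
    P=np.stack([(u-K[0,2])/K[0,0]*d,-(v-K[1,2])/K[1,1]*d,-d],-1)
    if T is None: return P@R.from_rotvec(c['orientation']).as_matrix().T+c['xyz']
    P=P@c['hand_eye'][:3,:3].T+c['hand_eye'][:3,3]
    return P@R.from_rotvec(T['ee_rot']).as_matrix().T+T['tcp_pos']
E
python3 - <<'E'
from h import *
f=np.load('pics/top0.npz');P=world('top',f['d'])
S=np.zeros((420,560),bool);S[95:258,190:325]=1
z=P[...,2]
print(np.histogram(z[S],bins=np.arange(-.01,.12,.005)))
m=S&(z>.012)&(z<.13)
r=cv2.minAreaRect((P[m][:,:2]*1000).astype(np.float32));print('all>12',r,cv2.boxPoints(r))
m=S&(abs(z-.018)<.004)
r=cv2.minAreaRect((P[m][:,:2]*1000).astype(np.float32));print('base',r)
m=S&(z>.05)
n,l,st,ce=cv2.connectedComponentsWithStats(m.astype(np.uint8))
for i in range(1,n):
    q=P[l==i]
    if len(q)>15:print(len(q),ce[i],q.mean(0).round(4),q[:,2].max().round(3),cv2.minAreaRect((q[:,:2]*1000).astype(np.float32)))
m=S&(z>.088);q=P[m];print('knob',len(q),q.mean(0),q[:,2].max())
E
```

```text
(array([ 112, 4206, 3617,   83,  668, 5637, 1267,  219,  412,  861,  859,
        966,  842, 1198,  415,   92,  147,  178,   62,    0,    2,   12,
         45,   11,    0]), array([-0.01 , -0.005,  0.   ,  0.005,  0.01 ,  0.015,  0.02 ,  0.025,
        0.03 ,  0.035,  0.04 ,  0.045,  0.05 ,  0.055,  0.06 ,  0.065,
        0.07 ,  0.075,  0.08 ,  0.085,  0.09 ,  0.095,  0.1  ,  0.105,
        0.11 ,  0.115]))
all>12 ((582.6293334960938, 31.422210693359375), (279.70208740234375, 303.35748291015625), 79.39053344726562) [[ 407.79504  -78.11192]
 [ 705.9666  -133.96422]
 [ 757.4636   140.95634]
 [ 459.29205  196.80864]]
base ((590.21923828125, 60.013397216796875), (220.26187133789062, 298.905517578125), 79.40653991699219)
947 [266.78775079 112.68532207] [0.7178 0.0349 0.0659] 1.129 ((563.8909301757812, 69.98261260986328), (198.8876495361328, 348.46710205078125), 77.53189849853516)
1290 [266.46124031 132.94728682] [0.6749 0.0368 0.062 ] 1.129 ((542.1947021484375, 63.31980895996094), (200.3567352294922, 312.41265869140625), 78.67144012451172)
32 [245.90625 152.65625] [0.6274 0.0785 0.0851] 
[... 268 characters left out ...]
 [268.34782609 156.30434783] [0.6212 0.033  0.0747] 1.129 ((505.8961486816406, 14.040939331054688), (264.1429138183594, 40.00041580200195), 10.010041236877441)
19 [283.26315789 154.42105263] [0.6304 0.0018 0.0511] 0.053 ((631.7066650390625, 1.1680212020874023), (15.458083152770996, 11.51513671875), 54.457157135009766)
358 [249.87709497 189.29608939] [0.551  0.0718 0.0848] 1.129 ((484.6963195800781, 39.20075988769531), (227.173828125, 45.84740447998047), 25.607587814331055)
222 [264.28828829 236.39189189] [0.4548 0.0438 0.074 ] 1.129 ((433.46728515625, 26.64049530029297), (115.55675506591797, 50.89108657836914), 38.31855773925781)
knob 164 [0.43872931 0.02517457 0.69052312] 1.1287920038234398
```

```bash
cat >> h.py <<'E'
O=np.array([.5656,.0646]);Y=np.radians(-10.6);J=np.array([[np.cos(Y),-np.sin(Y)],[np.sin(Y),np.cos(Y)]])
def jig(P): return np.concatenate([(P[...,:2]-O)@J,P[...,2:]],-1)
E
python3 - <<'E'
from h import *
f=np.load('pics/top0.npz');P=jig(world('top',f['d']));P[f['d']<.1]=9
z=P[...,2];inb=(abs(P[...,0]-.025)<.16)&(abs(P[...,1])<.115)
def rep(n,m):
    q=P[m&inb]*1000; print(n,len(q),'mean',q.mean(0).round(1),'lo',np.percentile(q,3,0).round(1),'hi',np.percentile(q,97,0).round(1))
x,y=P[...,0],P[...,1]
rep('knob',(z>.092)); rep('lever',(z>.068)&(z<.085)&(x>-.08)&(x<.05)); rep('plate',(z>.06)&(x<-.08))
rep('fence',(z>.05)&(x>.146)); rep('pipe',(z>.05)&(x>.09)&(x<.146)); rep('jaw',(z>.044)&(x<.09)&(x>.05))
rep('lug',(z>.04)&(x<-.03)&(x>-.06)&(y>.0));rep('cap',(z>.036)&(y<-.06)&(abs(x)<.05))
T=telemetry.state();A=R.from_rotvec(T['ee_rot']).as_matrix();print(A)
q=P[z>.092].mean(0)-[0,.03,0];print('cam',np.arctan2(q[1],q[0])-np.pi,np.hypot(*q[:2]))
for j in [(0,30),(-112,-40)]: print(O+J@np.array(j)/1000)
E
```

```text
knob 70 mean [-33.4 -26.7 102. ] lo [-40.9 -34.7  95.2] hi [-25.2 -18.9 106.3]
lever 266 mean [-9.9 12.8 78.2] lo [-31.1 -16.8  71.4] hi [ 9.3 38.9 82.9]
plate 208 mean [-104.4  -40.4   70.1] lo [-110.1  -72.7   64.6] hi [-98.6  -7.8  74.1]
fence 941 mean [157.2  -0.6  59.1] lo [148.3 -94.1  52.6] hi [167.7  93.2  63.8]
pipe 1286 mean [114.3  -6.8  55.4] lo [ 100.5 -101.6   50.5] hi [129.5  86.7  60.2]
jaw 596 mean [70.3 -0.  49.1] lo [ 59.6 -56.5  45.3] hi [81.1 56.3 52.9]
lug 218 mean [-48.6  26.5  44.3] lo [-58.    1.8  41. ] hi [-31.4  53.2  47.9]
cap 212 mean [ 22.  -86.1  41.1] lo [   6.9 -101.4   37.3] hi [ 37.2 -70.9  45.1]
[[ 4.30309345e-01 -5.09626250e-04  9.02681344e-01]
 [-9.02679508e-01  1.85108546e-03  4.30309515e-01]
 [-1.89023734e-03 -9.99998157e-01  3.36510200e-04]]
cam -3.226974417951125 0.09464782509775657
[0.57111854 0.09408806]
[0.44815319 0.04588514]
```

```bash
cat >> h.py <<'E'
def go(*pts):  # jig mm x,y,z, optional tool-z heading deg in jig -> shift in tool axes
    s=telemetry.state();A=R.from_rotvec(s['ee_rot']).as_matrix()
    psi=np.degrees(np.arctan2(A[1,2],A[0,2])-Y)
    print('t',round(s['t'],2),'jig',(jig(s['tcp_pos'])*1000).round(1),'head',psi.round(1),'F',J.T@s['ft_force'][:2].round(1),s['ft_force'][2].round(1),'q6',s['joint_pos'].round(2),s['grip_width'].round(3))
    for p in pts:
        w=np.r_[O+J@np.array(p[:2])/1000,p[2]/1000]
        print(np.round(p,1),'->',(A.T@(w-s['tcp_pos'])*1000).round(0),('wy',np.radians(psi-p[3]).round(3)) if len(p)>3 else '')
def push(th,r=50,extra=0,head=36.,z=66):
    t=np.radians(th);f=np.radians(th+90-head)
    d=7+9.5*abs(np.cos(f))+15*abs(np.sin(f))+extra
    return (r*np.cos(t)+d*np.sin(t),30+r*np.sin(t)-d*np.cos(t),z)
E
python3 - <<'E'
from h import *
print(push(239.5,extra=15)); x,y,_=push(239.5,extra=15)
go((x,y,200),(x,y,66))
E
```

```text
(np.float64(-59.44919654935879), np.float64(6.988647768316941), 66)Traceback (most recent call last):
  File "<stdin>", line 3, in <module>
  File "h.py", line 19, in go
    print('t',round(s['t'],2),'jig',(jig(s['tcp_pos'])*1000).round(1),'head',psi.round(1),'F',J.T@s['ft_force'][:2].round(1),s['ft_force'][2].round(1),'q6',s['joint_pos'].round(2),s['grip_width'].round(3))
                                                                                                                                                                                    ^^^^^^^^^^^^^^^^^^^^^
AttributeError: 'float' object has no attribute 'round'
```

```bash
sed -i "s/s\['grip_width'\].round(3)/round(float(s['grip_width']),3)/; s/s\['ft_force'\]\[2\].round(1)/round(float(s['ft_force'][2]),1)/" h.py
python3 - <<'E'
from h import *
x,y,_=push(239.5,extra=15)
go((x,y,200),(x,y,66))
E
```

```text
t 0.1 jig [-176.2 -672.   221.7] head 36.1 F [-0.4546774  -0.28856275] -0.2 q6 [-1.3   0.53  1.43 -0.    1.18 -0.18] 0.087
[-59.4   7.  200. ] -> [-480.   23.  494.] 
[-59.4   7.   66. ] -> [-480.  157.  494.]
```

```bash
python3 -m jog '[[[-40,2,41],[0,0,0],255],[[-80,4,82],[0,0,0],255],[[-120,6,124],[0,0,0],255],[[-160,8,165],[0,0,0],255],[[-200,10,206],[0,0,0],255],[[-240,12,247],[0,0,0],255],[[-280,14,288],[0,0,0],255],[[-320,16,330],[0,0,0],255],[[-360,18,371],[0,0,0],255],[[-400,20,412],[0,0,0],255],[[-440,22,453],[0,0,0],255],[[-480,23,494],[0,0,0],255]]' 20
python3 - <<'E'
from h import *
x,y,_=push(239.5,extra=15)
go((x,y,200),(x,y,66))
E
```

```text
t: 1.3
tcp_pos: [0.4773, 0.0003, 0.2019]
ee_rot: [-1.386, 0.877, -0.874]
ft_force: [0.6, -1.0, 0.5]
grip_width: 0.0032
t 1.3 jig [-75.  -79.5 201.9] head 36.1 F [ 0.77371256 -0.87256454] 0.5 q6 [-0.24  0.36  1.82  0.    0.97  0.89] 0.003
[-59.4   7.  200. ] -> [-61.   2.  63.] 
[-59.4   7.   66. ] -> [-60. 136.  63.]
```

```bash
python3 -m jog '[[[-31,2,32],[0,0,0],255],[[-60,2,63],[0,0,0],255],[[-60,2,63],[0,0,0],255],[[-60,2,63],[0,0,0],255],[[-60,32,63],[0,0,0],255],[[-60,62,63],[0,0,0],255],[[-60,92,63],[0,0,0],255],[[-60,115,63],[0,0,0],255],[[-60,136,63],[0,0,0],255],[[-60,136,63],[0,0,0],255],[[-60,136,63],[0,0,0],255]]'
python3 - <<'E'
from h import *
go(*[push(a) for a in (239.5,250,260,270,280,290,300)])
shot('wrist','w1');shot('scene','s1')
a=cv2.imread('pics/w1.png');b=cv2.imread('pics/s1.png')[150:330,150:390]
b=cv2.resize(b,(560,420));cv2.imwrite('pics/v1.png',cv2.resize(np.hstack([a,b]),(800,300)))
E
```

```text
t: 2.4
tcp_pos: [0.5078, 0.0805, 0.0661]
ee_rot: [-1.386, 0.879, -0.875]
ft_force: [-0.1, -0.7, 0.3]
grip_width: 0.0004
t 2.4 jig [-59.7   5.   66.1] head 36.0 F [ 0.03047241 -0.70644988] 0.3 q6 [-0.06  0.63  1.84  0.    0.68  1.06] 0.0
[-46.5  -0.6  66. ] -> [12.  0.  7.] 
[-40.4  -8.5  66. ] -> [22.  0.  8.] 
[-32.7 -15.   66. ] -> [32.  0. 10.] 
[-23.5 -20.   66. ] -> [42. -0. 15.] 
[-13.1 -23.1  66. ] -> [50. -0. 21.] 
[ -1.9 -23.9  66. ] -> [57. -0. 30.] 
[  9.4 -22.3  66. ] -> [63. -0. 40.]
```

View pics/v1.png

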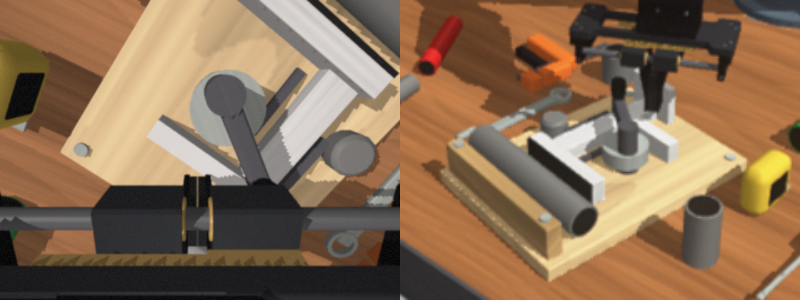

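The knob (wrist view, about (262,190)) is right ahead of the closed fingers, and nothing else is in the way. The pipe in the jig is the larger grey one; the loose smaller grey one at top-view (398,136) is a decoy. Next is the first part of the sweep.

```bash
python3 -m jog '[[[6,0,4],[0,0,0],255],[[12,0,7],[0,0,0],255],[[17,0,8],[0,0,0],255],[[22,0,8],[0,0,0],255],[[27,0,9],[0,0,0],255],[[32,0,10],[0,0,0],255],[[37,0,12],[0,0,0],255],[[42,0,15],[0,0,0],255],[[46,0,18],[0,0,0],255],[[50,0,21],[0,0,0],255],[[54,0,26],[0,0,0],255],[[57,0,30],[0,0,0],255]]'
python3 - <<'E'
from h import *
go(*[push(a) for a in (300,310,320,330,340,350,360)])
p,d=shot('wrist','w2');p,d=shot('scene','s2');P=jig(world('scene',d))*1000
m=(P[...,2]>92)&(P[...,2]<108)&(np.hypot(P[...,0],P[...,1]-30)<80)&(d>.1)&(p.max(2)<70)
print(m.sum(),np.median(P[m],0) if m.any() else '')
a=cv2.imread('pics/w2.png');b=cv2.imread('pics/s2.png')[150:330,150:390]
b=cv2.resize(b,(560,420));cv2.imwrite('pics/v2.png',cv2.resize(np.hstack([a,b]),(800,300)))
E
```

```text
t: 3.7
tcp_pos: [0.5606, 0.0421, 0.0669]
ee_rot: [-1.386, 0.877, -0.876]
ft_force: [-3.4, 2.1, -0.8]
grip_width: 0.0006
t 3.7 jig [ -0.8 -23.   66.9] head 36.0 F [-3.72827802  1.43872964] -0.8 q6 [-0.12  0.67  1.71  0.    0.76  1.  ] 0.001
[  9.4 -22.3  66. ] -> [5. 1. 9.] 
[ 18.7 -19.6  66. ] -> [ 9.  1. 18.] 
[ 25.5 -17.3  66. ] -> [11.  1. 25.] 
[ 32.4 -13.9  66. ] -> [12.  1. 32.] 
[39. -9. 66.] -> [12.  1. 40.] 
[45.  -2.6 66. ] -> [10.  1. 49.] 
[50.   5.3 66. ] -> [ 7.  1. 58.] 
146 [ 15.90701183 -22.45684506 100.63621132]
```

View pics/v2.png

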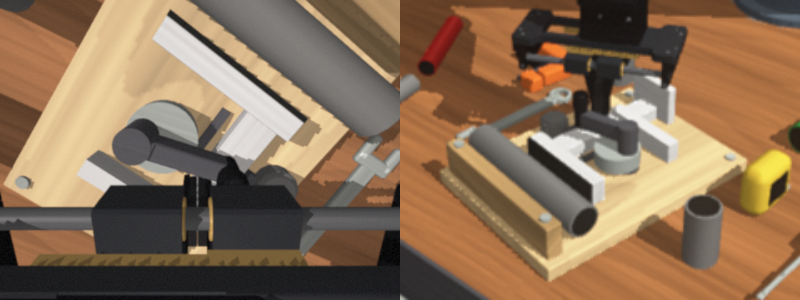

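The lever is turning as planned; it now points right, at roughly 290°. Next I continue to straight ahead.

```bash
python3 -m jog '[[[5,1,9],[0,0,0],255],[[7,1,14],[0,0,0],255],[[9,1,18],[0,0,0],255],[[10,1,22],[0,0,0],255],[[11,1,25],[0,0,0],255],[[12,1,32],[0,0,0],255],[[12,1,36],[0,0,0],255],[[12,1,40],[0,0,0],255],[[11,1,45],[0,0,0],255],[[10,1,49],[0,0,0],255],[[9,1,54],[0,0,0],255],[[7,1,58],[0,0,0],255]]'
python3 - <<'E'
from h import *
go(push(360),push(365),push(360,extra=25),(30,-25,66),(30,-25,200))
p,d=shot('wrist','w3');p,d=shot('scene','s3')
a=cv2.imread('pics/w3.png');b=cv2.imread('pics/s3.png')[150:330,150:390]
b=cv2.resize(b,(560,420));cv2.imwrite('pics/v3.png',cv2.resize(np.hstack([a,b]),(800,300)))
E
```

```text
t: 5.0
tcp_pos: [0.6184, 0.0602, 0.0665]
ee_rot: [-1.384, 0.873, -0.879]
ft_force: [-2.6, -2.4, 0.0]
grip_width: 0.0004
t 5.0 jig [52.7  5.4 66.5] head 36.0 F [-2.11414867 -2.83731835] 0.0 q6 [-0.08  0.72  1.56  0.    0.85  1.04] 0.0
[50.   5.3 66. ] -> [-1.  0. -2.] 
[52.   9.7 66. ] -> [-4.  0.  2.] 
[ 50.  -19.7  66. ] -> [ 19.   0. -17.] 
[ 30 -25  66] -> [ 11.   0. -36.] 
[ 30 -25 200] -> [  11. -134.  -36.]
```

View pics/v3.png

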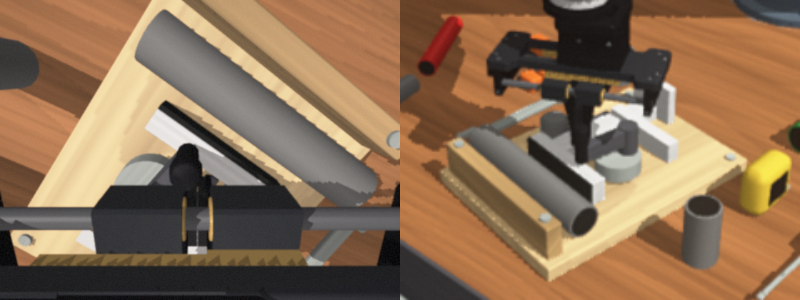

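```bash
python3 -m jog '[[[10,0,-9],[0,0,0],255],[[19,0,-17],[0,0,0],255],[[19,0,-17],[0,0,0],255],[[19,-30,-17],[0,0,0],255],[[19,-75,-17],[0,0,0],255],[[19,-120,-40],[0,0,0],255],[[40,-134,-80],[0,0,0],255],[[60,-134,-120],[0,0,0],255],[[75,-134,-160],[0,0,0],255],[[90,-134,-200],[0,0,0],255],[[90,-134,-200],[0,0,0],255]]'
python3 - <<'E'
from h import *
go((-150,-40,150,0))
p,d=shot('top','t4');s,e=shot('scene','s4')
P=jig(world('top',d))*1000;P[d<.1]=-999
x,y,z=P[...,0],P[...,1],P[...,2]
def rep(n,m):
    q=P[m]; print(n,len(q),q.mean(0).round(1),np.percentile(q,3,0).round(1),np.percentile(q,97,0).round(1)) if len(q) else print(n,0)
k=(z>92)&(z<110)&(np.hypot(x,y-30)<85);rep('knob',k)
rep('plate',(z>60)&(z<80)&(x<-80)&(x>-125)&(abs(y+40)<50)); rep('jaw',(z>44)&(z<55)&(x<90)&(x>50)&(abs(y)<60)&(abs(y-30)>15)); rep('pipe',(z>50)&(z<65)&(x>92)&(x<146)&(abs(y)<110))
cv2.imwrite('pics/v4.png',cv2.resize(p[85:275,160:360,::-1],(600,570),interpolation=cv2.INTER_CUBIC))
E
```

```text
t: 6.2
tcp_pos: [0.473, -0.1092, 0.1998]
ee_rot: [-1.382, 0.877, -0.883]
ft_force: [-0.5, 0.1, 0.4]
grip_width: 0.0006
t 6.2 jig [ -59.1 -187.9  199.8] head 35.7 F [-0.50986281  0.00631786] 0.4 q6 [-0.46  0.37  1.8   0.    0.96  0.67] 0.001
[-150  -40  150    0] -> [-173.   50.   12.] ('wy', np.float64(0.623))
knob 71 [ 63.7  24.8 101.1] [57.1 16.9 92.8] [ 71.6  33.4 106. ]
plate 205 [-104.4  -40.3   69.7] [-110.1  -72.8   65. ] [-98.6  -8.   73.6]
jaw 445 [ 70.4 -10.2  49.1] [ 59.8 -57.3  45.4] [81.  57.  53.1]
pipe 1290 [114.2  -7.1  55.4] [ 100.2 -101.    50.6] [129.5  86.6  60.2]
```

View pics/v4.png

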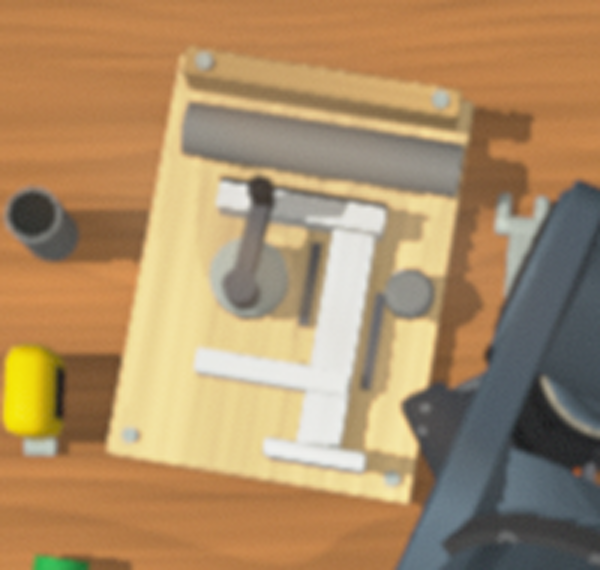

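Top view: the knob at crop (261,190) is at jig (63.7, 24.8), so the lever is about 5° short of straight ahead. The slide, pipe and bystanders have not moved. Next I go behind the plate.

```bash
python3 -m jog '[[[-40,0,3],[0,0.1,0],255],[[-80,0,6],[0,0.2,0],255],[[-120,0,9],[0,0.3,0],255],[[-150,0,11],[0,0.42,0],255],[[-173,0,12],[0,0.54,0],255],[[-173,0,12],[0,0.623,0],255],[[-173,30,12],[0,0.623,0],255],[[-173,60,12],[0,0.623,0],255],[[-173,90,12],[0,0.623,0],255],[[-173,120,12],[0,0.623,0],255],[[-173,148,12],[0,0.623,0],255],[[-173,148,12],[0,0.623,0],255]]'
python3 - <<'E'
from h import *
go((-121,-40,52,0),(-94,-40,52,0),(-90,-40,52,0))
E
```

```text
t: 7.5
tcp_pos: [0.4138, 0.0553, 0.049]
ee_rot: [-1.115, 1.34, -1.341]
ft_force: [-0.3, -0.5, 0.1]
grip_width: 0.0005
t 7.5 jig [-147.5  -37.    49. ] head 0.2 F [-0.20290493 -0.54665308] 0.1 q6 [-0.14  0.61  2.09  0.    0.44  1.61] 0.0
[-121  -40   52    0] -> [ 3. -3. 27.] ('wy', np.float64(0.004))
[-94 -40  52   0] -> [ 3. -3. 54.] ('wy', np.float64(0.004))
[-90 -40  52   0] -> [ 3. -3. 58.] ('wy', np.float64(0.004))
```

```bash
python3 -m jog '[[[3,-3,10],[0,0,0],255],[[3,-3,18],[0,0,0],255],[[3,-3,24],[0,0,0],255],[[3,-3,27],[0,0,0],255],[[3,-3,30],[0,0,0],255],[[3,-3,33],[0,0,0],255],[[3,-3,36],[0,0,0],255],[[3,-3,39],[0,0,0],255],[[3,-3,42],[0,0,0],255],[[3,-3,45],[0,0,0],255],[[3,-3,48],[0,0,0],255]]'
python3 - <<'E'
from h import *
go((-94,-40,52,0))
E
```

```text
t: 8.6
tcp_pos: [0.4606, 0.0436, 0.0521]
ee_rot: [-1.115, 1.34, -1.341]
ft_force: [-3.5, -0.2, 2.4]
grip_width: 0.0004
t 8.6 jig [-99.4 -39.9  52.1] head 0.2 F [-3.40348345 -0.8404168 ] 2.4 q6 [-0.15  0.62  1.97  0.    0.54  1.6 ] 0.0
[-94 -40  52   0] -> [0. 0. 5.] ('wy', np.float64(0.004))
```

```bash
python3 -m jog '[[[0,0,1.5],[0,0,0],255],[[0,0,3],[0,0,0],255],[[0,0,4],[0,0,0],255],[[0,0,5],[0,0,0],255],[[0,0,6],[0,0,0],255]]'; python3 -c "
from h import *
go()"
```

```text
t: 9.1
tcp_pos: [0.4664, 0.0425, 0.052]
ee_rot: [-1.115, 1.341, -1.341]
ft_force: [-3.5, 0.4, 1.8]
grip_width: 0.0004
t 9.1 jig [-93.5 -39.9  52. ] head 0.2 F [-3.51385426 -0.25065559] 1.8 q6 [-0.15  0.63  1.96  0.    0.55  1.6 ] 0.0
```

```bash
python3 -m jog '[[[0,0,1],[0,0,0],255],[[0,0,2],[0,0,0],255],[[0,0,3],[0,0,0],255],[[0,0,3],[0,0,0],255]]'; python3 -c "
from h import *
go()
p,d=shot('top','t5');P=jig(world('top',d))*1000;P[d<.1]=-999
x,y,z=P[...,0],P[...,1],P[...,2]
for n,m in [('jaw',(z>44)&(z<55)&(x<115)&(x>60)&(y<10)&(y>-58)),('pipe',(z>54)&(z<65)&(x>92)&(x<146)&(abs(y)<110)),('knob',(z>92)&(z<110)&(np.hypot(x,y-30)<85)&(x>30))]: print(n,m.sum(),P[m].mean(0).round(1),np.percentile(P[m],3,0).round(1),np.percentile(P[m],97,0).round(1))
"
```

```text
t: 9.5
tcp_pos: [0.4679, 0.0423, 0.052]
ee_rot: [-1.118, 1.343, -1.339]
ft_force: [-5.0, 0.4, 4.6]
grip_width: 0.0005
t 9.5 jig [-91.9 -39.9  52. ] head 0.2 F [-4.98825729 -0.52658261] 4.6 q6 [-0.15  0.63  1.95  0.    0.56  1.6 ] 0.001
jaw 426 [100.4 -24.2  49. ] [ 86.7 -55.8  44.9] [114.2   8.1  53.1]
pipe 895 [127.7  -8.9  56.8] [ 116.  -101.6   54.2] [139.9  86.   60.4]
knob 72 [ 63.7  24.9 101.1] [56.1 16.9 93.2] [ 72.3  33.2 105.8]
```

The pipe is at jig x = 127.7 and the force is rising. One firmer push to seat it, then retreat.

```bash
python3 -m jog '[[[0,0,2],[0,0,0],255],[[0,0,4],[0,0,0],255],[[0,0,6],[0,0,0],255],[[0,0,7],[0,0,0],255],[[0,0,7],[0,0,0],255]]'; python3 -c "
from h import *
go()"
```

```text
t: 10.05
tcp_pos: [0.4679, 0.0423, 0.0517]
ee_rot: [-1.128, 1.354, -1.331]
ft_force: [-12.9, 0.9, 9.5]
grip_width: 0.0002
t 10.05 jig [-92.  -39.9  51.7] head 0.3 F [-12.84542222  -1.48833061] 9.5 q6 [-0.15  0.63  1.94  0.    0.58  1.6 ] 0.0
```

```bash
python3 -m jog '[[[0,0,-5],[0,0,0],255],[[0,0,-15],[0,0,0],255],[[0,0,-28],[0,0,0],255],[[0,0,-35],[0,0,0],255],[[0,0,-35],[0,0,0],255],[[0,-40,-35],[0,0,0],255],[[0,-85,-35],[0,0,0],255],[[0,-130,-35],[0,0,0],255],[[60,-150,-35],[0,0,0],255],[[110,-150,-35],[0,0,0],255],[[150,-150,-35],[0,0,0],255],[[150,-150,-35],[0,0,0],255]]'; python3 -c "
from h import *
go()
p,d=shot('top','t6');P=jig(world('top',d))*1000;P[d<.1]=-999
x,y,z=P[...,0],P[...,1],P[...,2]
for n,m in [('plate',(z>60)&(z<80)&(x<-60)&(x>-115)&(abs(y+40)<50)),('jaw',(z>44)&(z<55)&(x<107)&(x>60)&(y<10)&(y>-58)),('pipe',(z>54)&(z<65)&(x>92)&(x<146)&(abs(y)<110)),('knob',(z>92)&(z<110)&(np.hypot(x,y-30)<85)&(x>30))]: print(n,m.sum(),P[m].mean(0).round(1),np.percentile(P[m],3,0).round(1),np.percentile(P[m],97,0).round(1))
m=(z>54)&(z<65)&(x>92)&(x<146)&(abs(y)<110);print('pipe slope',np.polyfit(y[m],x[m],1))
cv2.imwrite('pics/v6.png',p[:,:,::-1])
"
```

```text
t: 11.25
tcp_pos: [0.4106, -0.1059, 0.2031]
ee_rot: [-1.123, 1.353, -1.343]
ft_force: [0.0, 0.6, 0.6]
grip_width: 0.0005
t 11.25 jig [-121.  -196.1  203.1] head -0.2 F [-0.11037081  0.58976121] 0.6 q6 [-0.51  0.29  1.93 -0.01  0.93  1.25] 0.0
plate 210 [-77.5 -40.1  69.9] [-83.  -72.6  63.8] [-71.4  -7.7  73.4]
jaw 315 [ 96.5 -23.9  49.2] [ 86.7 -55.9  45.1] [106.5   7.9  53. ]
pipe 887 [128.   -6.6  56.8] [ 116.  -101.    54.2] [140.2  86.9  60.4]
knob 67 [ 63.9  25.1 101.7] [57.  17.3 95.9] [ 71.8  33.2 105.9]
pipe slope [2.58481520e-03 1.27993378e+02]
```

View pics/v6.png

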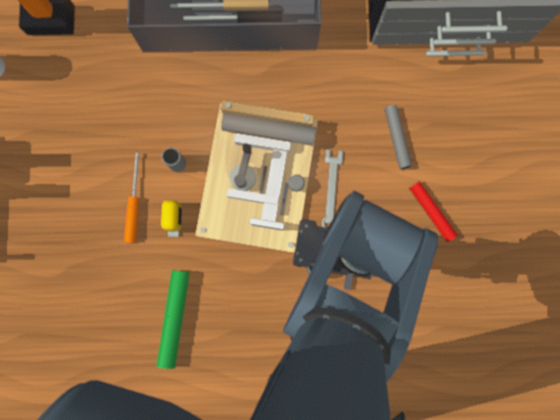

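```bash
python3 -c "
from bench import manip
print(manip.hand_in())"
```

```text
the job is handed in; nothing more can be done
None
```

The job is done and handed in at about 11 s on the robot's clock. With closed fingertips I pushed the cam lever about 115° anticlockwise, checked it from above, then pushed the rear plate forward until it stopped hard (about 13 N). After that I backed off and lifted clear.

**Last checks, from the top camera:**
- **Lever:** the knob is at jig x = 63.9 mm, about 5° (0.08 rad) short of straight ahead and within the 0.4 rad allowed.
- **Slide:** the plate moved forward 26.9 mm. The slide started somewhere between 0 and 1.5 mm, so it is at about 27 to 28 mm, against 28 mm for closed.
- **Pipe:** its centre is at jig x = 128.0 mm, against the fence and square to about 0.003 rad.
- **Bystanders:** the end cap, offcut, tape, driver and visible part of the spanner appear unmoved. The arm hid the coupling and most of the clamp in the last picture. My path stayed above or beside them, and I felt no unexpected force.
- **Robot:** the fingertips are about 0.2 m up and the wrist force is near zero.

No check failed or disagreed with another, and hand-in gave no verdict.

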